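# Turn the specimen plate over on the inverted microscope

## Robot

A 6-joint arm with a two-finger parallel gripper is mounted at the origin on the work surface. World frame = base frame: x ahead of the robot, y to its left, z up, the work surface at z = 0. Lengths are in m, angles in rad, forces in N, time in s.
With the tool pointing down it reaches from about 0.275 to 0.75 m from the base axis. Payload 10.2 kg.
Tool frame: the origin (TCP) lies midway between the tips of the shut fingers; the grasp point (between the pads) lies 19 mm behind it (env.hold_point_z is the distance from the TCP to the grasp point, in m); x points along the fingers, z is the direction in which the jaws open and shut, and the axes are right-handed (so a half turn about x gives the same grasp; the last joint's range is limited). The gripper opens to 85 mm and grips with 20 to 120 N. Pads are 22 mm wide; open, the fingers measure 114 mm over their backs; the gripper's body (76 mm by 85 mm) begins 54 mm behind the grasp point. The pads swing forward as they close: fully open they stand 13 mm farther back than shut.
Start: joints at [1.034, 0.313, 1.498, -0, 1.331, -0.223], TCP at [0.162, 0.499, 0.231] pointing down, gripper open.
Joint ranges: [-2.94, 2.94], [-0.97, 2.17], [0.19, 2.56], [-1.23, 4.37], [0.02, 3.11], [-2.88, 2.88]. Speed limits (rad/s): [2.39, 2.39, 3.01, 3.14, 3.14, 3.14].

## Interface

Orientations are given as a unit quaternion [x, y, z, w].
In Python, from bench import env, kinematics, monitor, eyes, job gives the robot as it stands. The module is installed in compiled form; this text tells all that it offers. Calls block until the motion is done:
- env.reach(position, orientation): joint-space move of the TCP to a pose.
- env.movel(position, velocity=0.15, frame=None, guard=None): straight line of the TCP; frame=None keeps the orientation; velocity is the mean speed in m/s. With guard (N) it stops when the force on the tool has changed by that much, and returns True; else False.
- env.set_joints(angles): joint-space move.
- env.release() and env.close_gripper(effort=None): open the fingers fully, or close them until they stop; effort is the grip in N (None keeps the last).
- env.hold(seconds).
- kinematics.ik(position, orientation): joint angles nearest the present ones, or None.
- monitor.sense(): the state.
- eyes.grab_frame(name): name is "scene" or "top" or "wrist"; returns a dict with "frame" (480x640x3 uint8, red, green, blue), "mtx" (3x3 intrinsics, pixels), "view" (4x4, takes a point from world to camera coordinates). Camera axes: x right, y down, z forward; pixel columns grow to the right and rows downward; lengths in m; the calibration is good to about 2 mm. The wrist camera is an equidistant fisheye: a pixel r from the principal point sees the ray r / f radians off the axis. A picture is of the moment at which its call begins. There is no depth.
A pose or a line that the arm cannot do raises env.MotionError and nothing moves.
- job.hand_in(): hands the job in, once; it reports no verdict.
The state is a dict: "clock": time; "joints": joint angles; "qvel": joint speeds; "joint_efforts": joint torques, N m; "position": TCP position; "ee_rot": TCP orientation; "contact_force": force on the tool from outside, world axes, zero at the start; "ft_torque": the same for the moment, N m; "finger_gap": opening from 0.0 (shut) to 1.0 (fully open).
Only numpy, scipy, OpenCV 4.12 (cv2) and the standard library are available. Lean on these libraries where they do the work, as an engineer would, in place of code of your own. Each camera call takes 0.05 s, during which the arm holds its last target.

## Task

This microscope looks up from below its stage, but the specimen plate lies there specimen side up. Slide the plate out over the stage's free right-hand edge (the one away from the eyepieces) to get under it, take it by the overhang, turn it over without dropping it, and leave it lying flat on the stage, specimen side down, with the round specimen covering the small opening. Leave the two little specimen mounts at the stage's left corners where they are.

Things in the scene. Friction and masses are not known exactly. Their poses are not given: they have to be found in the camera images.
- plate: loose aluminium carrier plate, 110 (x) x 96 (y) x 6 mm, both sides flat, about 0.18 kg. Origin at mid-thickness of its middle; z points out of the specimen side, which shows a round polished 50 mm disc in a dark ring; the other side has a square backing with four screw heads. Starts flat on the stage, specimen side up, its y roughly along the stage's y
- stage_opening (a point): centre of the 20 mm opening in the stage, level with its flat top, 180 mm above the bench. z up, x away from the robot, y to the left towards the eyepieces. The fixed, dark, 12 mm thick stage spans x -125 to +125 mm and y -48 mm (its free right-hand edge) to +152 mm
- stage_edge (a point): middle of the top of the stage's straight free right-hand edge, 48 mm to the right (-y) of the opening; axes as stage_opening. Under it and to the right of it there is 100 mm of free room below stage level (70 mm over the lamp house, 150 mm to the right); under the stage, brackets begin 35 mm in from this edge
- head (a point): eyepieces of the microscope, about their top. The viewing head stands left of the stage, from y = +210 mm of the opening on, 25 mm above the stage there and rising leftwards to 105 mm above it at the eyepieces. Nothing else fixed rises above the stage
- round_mount: round black resin specimen mount, 30 mm diameter, 20 mm high, loose, standing at one of the stage's two left-hand corners (which one varies). Origin at the centre of its underside, z up. To be left alone
- square_mount: square black resin specimen mount, 26 x 26 x 20 mm high, loose, standing at the other left-hand corner of the stage. Origin at the centre of its underside, z up. To be left alone
Things that resemble listed ones, but are neither listed nor needed, are in the scene too. There is more than one size of the plate; the job needs the larger.

How it is judged:
On the way:
1. the plate, still flat on the stage and specimen side up, is slid out over the right-hand edge: its middle 8 mm or more to the right of the opening, so that it overhangs by about 8 mm or more (y of plate in the frame of stage_opening below -0.008 m and angle between plate's own z axis and vertical below 0.12 rad and z of plate in the frame of stage_opening between -0.003 and 0.008 m), for 0.2 s.
At the end, for the whole second after the job is handed in: The plate lies flat on the stage (within about 4.5 degrees, its middle less than 6 mm above the stage top), specimen side down, at rest, its middle within 15 mm of the opening's centre so that the specimen covers the whole opening; both mounts are within 15 mm of where they stood (angle between plate's own z axis and vertical above 3.06 rad and z of plate in the frame of stage_opening between 0 and 0.006 m and horizontal distance between plate and stage_opening below 0.015 m and linear speed of plate below 0.02 m/s and distance of each of round_mount, square_mount from where it was at the start of the episode below 0.015 m); the robot touches nothing.
It fails at once if the plate was dropped: out of the fingers' touch with its middle more than 60 mm above the stage (z of plate in the frame of stage_opening above 0.06 m and contact force between the fingers and plate below 0.01 N).
It fails at once if the plate fell off the stage (z of plate in the frame of stage_opening below -0.06 m).
It fails at once if a mount on the stage was pushed more than 15 mm away (distance of any of round_mount, square_mount from where it was at the start of the episode above 0.015 m).
It also fails if it takes over 61 s, if anything falls off the work surface, if the arm or the gripper's body presses on something with over 40 N, if the wrist force passes 120 N, or if a joint passes its speed limit or range.

## Working session

There is one attempt and no reset: what is moved stays moved. The work goes in short steps, each a Python script; the robot and the scene stay as the last script left them, time stands still between calls to the robot, and variables do not carry over. Pictures are saved under pics/ and viewed, and the job is handed in when it is done.

```bash
mkdir -p pics; ls
cat > h.py <<'E'
import numpy as np, cv2
from bench import env, kinematics, monitor, eyes, job
def grab(n,fn=None):
    d=eyes.grab_frame(n)
    if fn: cv2.imwrite('pics/'+fn,d['frame'][:,:,::-1])
    return d
def ray(d,u,v):
    K=np.array(d['mtx']);V=np.array(d['view'])
    r=np.linalg.inv(K)@[u,v,1]; R=V[:3,:3]
    return -R.T@V[:3,3], R.T@r
def onz(d,u,v,z):
    o,r=ray(d,u,v); return o+r*(z-o[2])/r[2]
def proj(d,p):
    V=np.array(d['view']);c=V[:3,:3]@np.array(p)+V[:3,3];q=np.array(d['mtx'])@c;return q[:2]/q[2]
E
python3 - <<'E'
from h import *
for n in ['scene','top','wrist']:
    d=grab(n,n+'0.png'); print(n,d['mtx'],d['view'])
print(monitor.sense(), env.hold_point_z)
E
```

```text
pics
scene [[512.60620647   0.         311.65595524]
 [  0.         512.60620647 239.15185409]
 [  0.           0.           1.        ]] [[-0.440458    0.89774262  0.00741147  0.12612266]
 [ 0.49278154  0.24865675 -0.8338682  -0.20948376]
 [-0.75044194 -0.36363168 -0.55191385  1.45018399]
 [ 0.          0.          0.          1.        ]]
top [[514.24344373   0.         321.61090809]
 [  0.         514.24344373 229.07688359]
 [  0.           0.           1.        ]] [[ 0.02149951 -0.99942627 -0.02617073  0.18515342]
 [-0.99486741 -0.0187979  -0.09942574  0.64259287]
 [ 0.09887674  0.02817401 -0.99470077  0.91847657]
 [ 0.          0.          0.          1.        ]]
wrist [[371.64829954   0.         319.64653397]
 [  0.         371.64829954 237.51434899]
 [  0.           0.           1.        ]] [[ 3.08817984e-01  9.51121034e-01 -4.80359355e-04 -5.24184127e-01]
 [ 9.15632993e-01 -2.97158680e-01  2.70763625e-01 -3.41165780e-02]
 [ 2.57386236e-01 -8.40565096e-02 -9.62645744e-01  3.78802244e-01]
 [ 0.00000000e+00  0.00000000e+00  0.00000000e+00  1.00000000e+00]]
{'clock': 0.15, 'joints': array([ 1.03360057e+00,  3.13306476e-01,  1.49824085e+00,  1.38874768e-06,
        1.33094265e+00, -2.23436035e-01]), 'qvel': array([ 0.00076297, -0.00246687, -0.00270106,  0.00058933, -0.00017949,
       -0.00093945]), 'joint_efforts': array([ 4.22963003e-04, -4.12363279e+01, -2.59794796e+01, -3.01734544e-04,
        3.23188528e-03,  1.03532500e-06]), 'position': array([0.16197312, 0.49920798, 0.23088238]), 'ee_rot': array([-0.41586567,  0.57227014,  0.41561649,  0.57168661]), 'contact_force': array([-0.79115596, -0.12627502,  0.18328594]), 'ft_torque': array([ 0.0209262 ,  0.01393161, -0.01667534]), 'finger_gap': 0.9975182439863624} 0.0187
```

View pics/scene0.png

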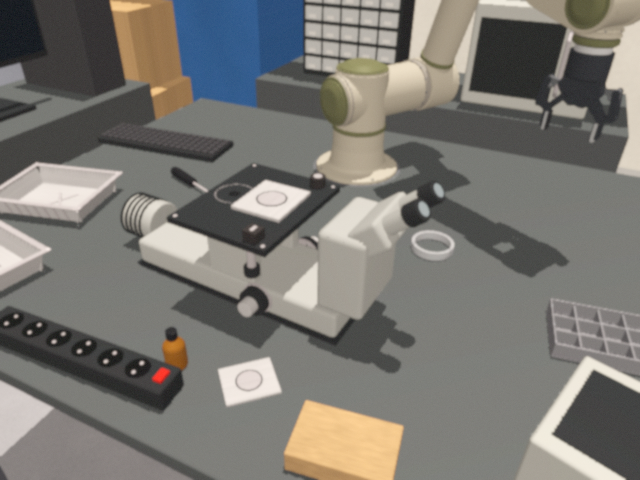

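View pics/top0.png

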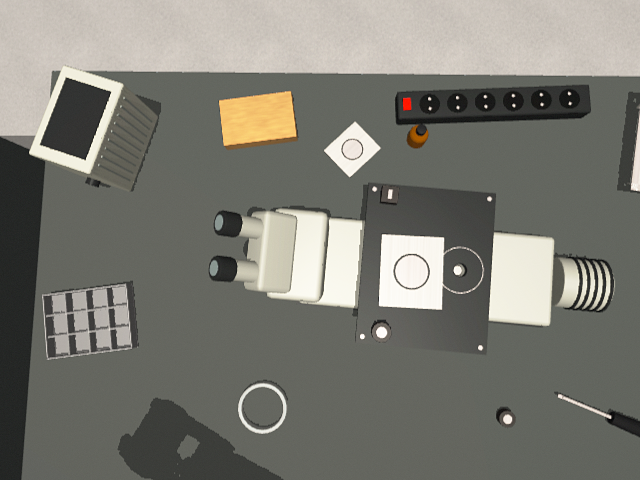

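View pics/wrist0.png

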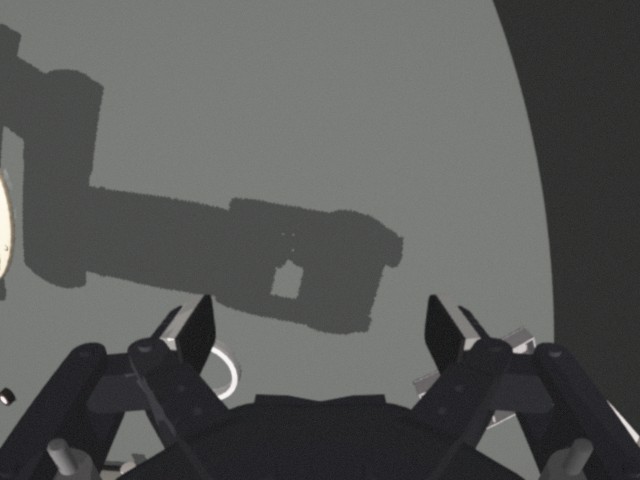

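The candidates for the plate are the light square with a disc on the stage at top (411,271), and a similar one on the bench at top (352,149). I'll measure both and crop in close.

```bash
cat > meas.py <<'E'
from h import *
def plate(d,seed,z):
    f=d['frame'].astype(int); m=((f.min(2)>165)).astype(np.uint8)
    # local window
    w=np.zeros_like(m); u,v=seed; w[max(0,v-60):v+60,max(0,u-60):u+60]=1
    m=m*w
    n,l,st,c=cv2.connectedComponentsWithStats(m)
    lab=l[v,u]; mm=(l==lab).astype(np.uint8)
    cs,_=cv2.findContours(mm,cv2.RETR_EXTERNAL,cv2.CHAIN_APPROX_NONE)
    c=max(cs,key=cv2.contourArea)
    P=np.array([onz(d,p[0][0],p[0][1],z)[:2] for p in c],np.float32)*1000
    return P, cv2.minAreaRect(P)
if __name__=='__main__':
    d=grab('top')
    f=d['frame'][:,:,::-1]
    a=cv2.resize(f[200:350,340:500],(640,600),interpolation=cv2.INTER_CUBIC)
    b=cv2.resize(f[110:190,310:390],(160,160),interpolation=cv2.INTER_CUBIC)
    im=np.zeros((600,800,3),np.uint8);im[:,:640]=a;im[:160,640:]=b
    cv2.imwrite('pics/crop1.png',im)
    for s,z in [((390,245),.186),((352,130),.006),((352,130),.0)]:
        print(s,z,plate(d,s,z)[1])
    print('stage corners',[onz(d,u,v,.18).round(4)[:2] for u,v in [(367,184),(495,192),(489,353),(357,342)]])
    print('opening?',onz(d,459,270,.18), 'mounts',onz(d,390,194,.2),onz(d,381,332,.2))
    s=grab('scene'); cv2.imwrite('pics/crop_s.png',cv2.resize(s['frame'][150:260,150:350,::-1],(800,440),interpolation=cv2.INTER_CUBIC))
E
python3 meas.py
```

```text
(390, 245) 0.186 ((564.4761352539062, 52.9525032043457), (107.61897277832031, 102.23262786865234), 0.597930908203125)
(352, 130) 0.006 ((798.6385498046875, 143.70237731933594), (73.52438354492188, 83.14569091796875), 45.02989196777344)
(352, 130) 0.0 ((800.2003173828125, 143.5330352783203), (73.97622680664062, 83.65658569335938), 45.029964447021484)
stage corners [array([0.6971, 0.1238]), array([ 0.6877, -0.0763]), array([ 0.4399, -0.0644]), array([0.4514, 0.136 ])]
opening? [ 0.56472336 -0.01974854  0.18      ] mounts [0.67833211 0.089608   0.2       ] [0.46934213 0.10128097 0.2       ]
```

View pics/crop1.png

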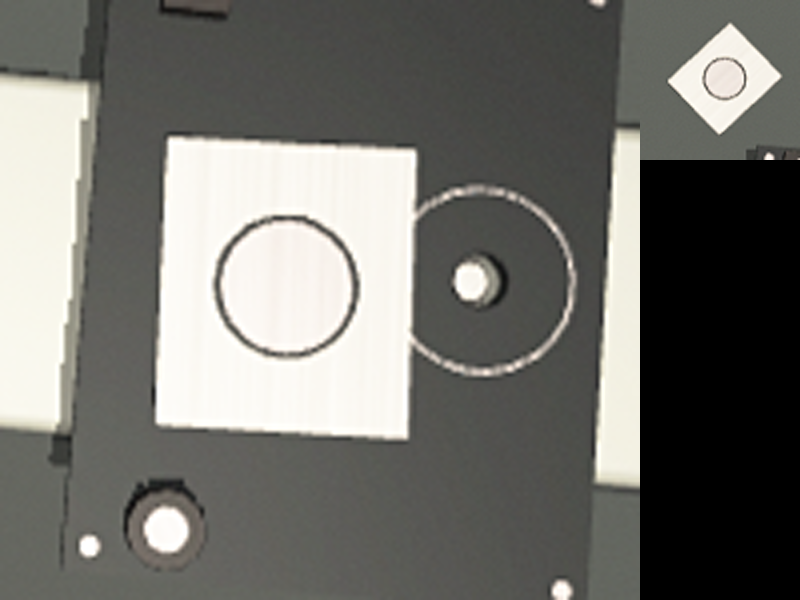

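View pics/crop_s.png

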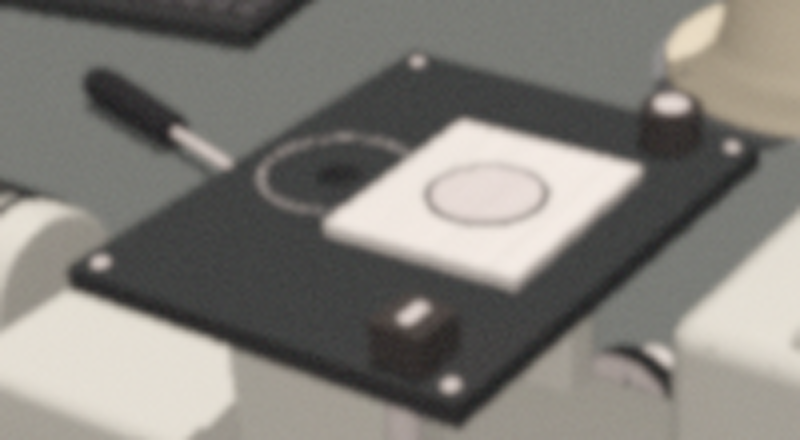

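The plate on the stage at top (411,271) measures about 110 × 98 mm. The one on the bench at (352,149) is about 74 × 83 mm, so it's a decoy. The specimen disc faces up on the stage plate, and the opening with its ring is at about (460,270). Next I'll fit the poses and check IK for the whole plan before moving.

```bash
cat > plan.py <<'E'
from h import *
from scipy.spatial.transform import Rotation as Rn
d=grab('top'); f=d['frame'].astype(int)
# stage: dark mask; fit lines on right edge
g=f.max(2); m=((g<85)).astype(np.uint8); m[:, :350]=0;m[:,500:]=0;m[:180]=0;m[356:]=0
m=cv2.morphologyEx(m,cv2.MORPH_OPEN,np.ones((5,5)))
cv2.imwrite('pics/smask.png',m*255)
def edge(mask,rows,side):
    pts=[]
    for r in rows:
        c=np.where(mask[r])[0]
        if len(c): pts.append((c.max()+.5 if side=='r' else c.min()-.5,r))
    return np.array(pts)
e=edge(m,range(205,340,3),'r')
W=np.array([onz(d,u,v,.18)[:2] for u,v in e],np.float32)
vx,vy,x0,y0=cv2.fitLine(W,cv2.DIST_HUBER,0,.01,.01).ravel(); print('right edge dir',np.degrees(np.arctan2(vy,vx)),x0,y0)
pc=[onz(d,u,v,.186)[:2] for u,v in [(382,233.75),(444.25,237),(442,309.5),(378.75,306.25)]]
print('plate corners',np.round(pc,4),'ctr',np.mean(pc,0))
print('ring ctr',onz(d,460.4,270.2,.18))
s=monitor.sense(); print(Rn.from_quat(s['ee_rot']).as_matrix().round(3))
E
python3 plan.py
```

```text
right edge dir -4.120681 0.5646437 -0.068341665
plate corners [[0.6181 0.1   ]
 [0.6149 0.0041]
 [0.504  0.0077]
 [0.5067 0.1039]] ctr [0.56095317 0.05390048]
ring ctr [ 0.5644602  -0.02189564  0.18      ]
[[-0.    -0.951  0.309]
 [-0.     0.309  0.951]
 [-1.     0.    -0.   ]]
```

View pics/smask.png

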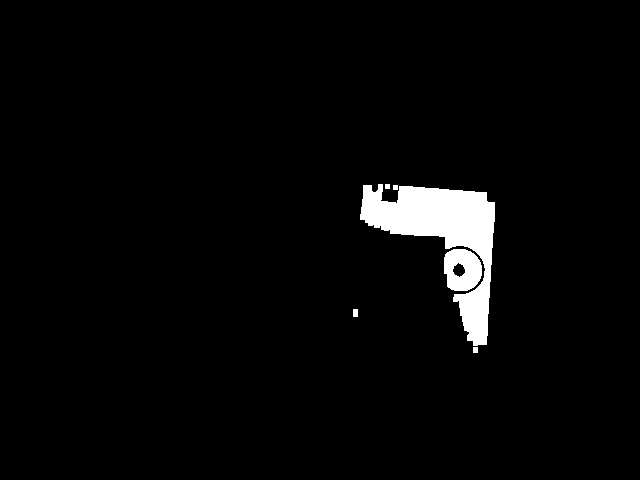

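```bash
cat >> h.py <<'E'
from scipy.spatial.transform import Rotation as Rn
O=np.array([.565,-.022,.18]); YAW=np.radians(-2.7)
SX=np.array([np.cos(YAW),np.sin(YAW),0]);SY=np.array([-np.sin(YAW),np.cos(YAW),0]);SZ=np.array([0,0,1.])
def S(x,y,z): return O+x*SX+y*SY+z*SZ
def toS(p): p=np.array(p)-O; return np.array([p@SX,p@SY,p@SZ])
def quat(x,z): return Rn.from_matrix(np.column_stack([x,np.cross(z,x),z])).as_quat()
DN=quat(-SZ,SX); DN2=quat(-SZ,-SX)
SIDE=quat(SY,SZ); SIDE2=quat(SY,-SZ)
E
python3 - <<'E'
from h import *
for n,p,q in [('up',S(-.0076,.139,.2),DN),('up2',S(-.0076,.139,.2),DN2),('dn',S(-.0076,.139,-.01),DN),('dn2',S(-.0076,.139,-.01),DN2),('end2',S(-.0076,.02,-.01),DN2),('end',S(-.0076,.02,-.01),DN)]+[(f'side{a}{y}{z}',S(0,y,z),b) for y in(-.052,-.15) for z in (0.003,.09) for a,b in((1,SIDE),(2,SIDE2))]:
    r=kinematics.ik(p,q); print(n,None if r is None else np.round(r,2))
E
```

```text
up [ 0.    0.39  1.02 -0.    1.74  0.05]
up2 None
dn [ 0.    0.48  1.43 -0.    1.24  0.05]
dn2 None
end2 None
end [-0.21  0.44  1.48 -0.    1.22 -0.17]
side1-0.0520.003 [-0.72  0.92  1.34  1.1   2.07 -2.39]
side2-0.0520.003 [-0.72  0.92  1.34  1.1   2.07  0.76]
side1-0.0520.09 [-0.72  0.79  1.33  1.18  2.13 -2.23]
side2-0.0520.09 [-0.72  0.79  1.33  1.18  2.13  0.91]
side1-0.150.003 [-0.83  1.01  1.14  1.07  2.2  -2.32]
side2-0.150.003 [-0.83  1.01  1.14  1.07  2.2   0.82]
side1-0.150.09 [-0.83  0.89  1.13  1.16  2.26 -2.17]
side2-0.150.09 [-0.83  0.89  1.13  1.16  2.26  0.98]
```

Run:
```python
from h import *
p=monitor.sense()['position']
env.movel([p[0],p[1],.40],velocity=.3)
env.reach(S(-.0076,.140,.2),DN)
env.movel(S(-.0076,.140,.02),velocity=.2)
c=env.movel(S(-.0076,.140,-.022),velocity=.02,guard=4)
s=monitor.sense(); print(c,toS(s['position']),s['contact_force'],s['clock'])
env.movel(s['position']+[0,0,.002],velocity=.05)
s=monitor.sense();print(toS(s['position']),s['contact_force'],s['clock'])
grab('wrist','w1.png');grab('scene','s1.png')
```

```text
True [-0.00760257  0.14001772 -0.01312981] [-1.85367772 -0.85291697  4.23692614] 5.55
[-0.0075702   0.14002985 -0.0111352 ] [ 1.03800631  0.22715345 -0.33337995] 5.8
```

View pics/w1.png

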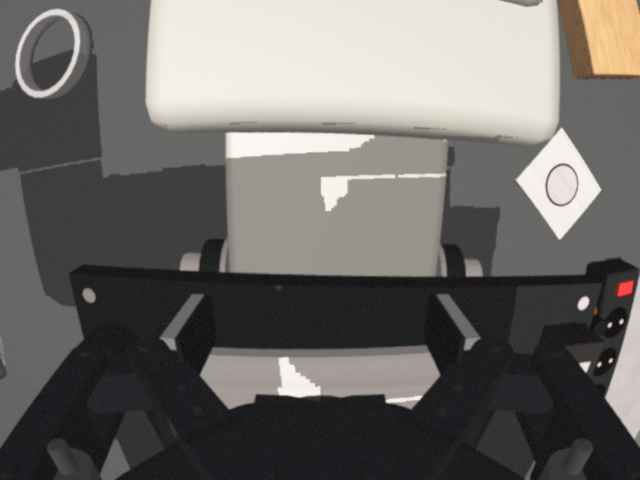

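View pics/s1.png

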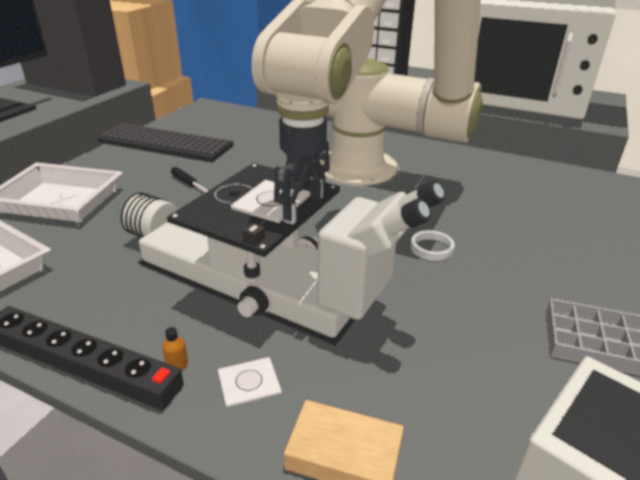

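The open fingers stand on the stage just left of the plate (wrist: pads at (190,330) and (455,330)), clear of both mounts. I'll push now.

Run:
```python
from h import *
z=-.0111
c=env.movel(S(-.0076,.026,z),velocity=.06,guard=25)
s=monitor.sense(); print(c,toS(s['position']),s['contact_force'],s['clock'])
grab('scene','s2.png'); grab('top','t2.png')
```

```text
False [-0.0075749   0.02607562 -0.01105668] [-1.65727013 -0.18576454 -0.5176144 ] 7.95
```

View pics/t2.png

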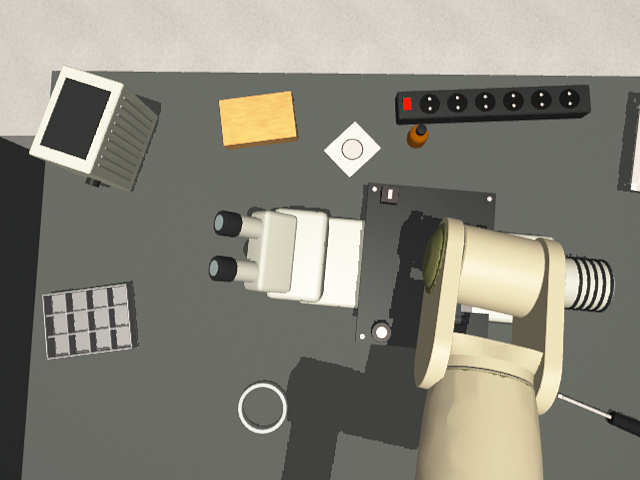

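Run:
```python
from h import *
env.movel(S(-.0076,.034,-.0111),velocity=.1)
env.movel(S(-.0076,.034,.22),velocity=.3)
for y,z in ((-.2,.2),(-.17,.15),(-.17,.003)):
  for b in (SIDE,SIDE2): print(y,z,kinematics.ik(S(-.0076,y,z),b))
env.reach(S(-.0076,-.17,.15),SIDE)
s=monitor.sense();print(s['joints'],s['clock'])
grab('scene','s3.png'); grab('top','t3.png');grab('wrist','w3.png')
```

```text
-0.2 0.2 [-0.88956874  0.83508052  0.93220834  1.35531471  2.39192078 -1.86138311]
-0.2 0.2 [-0.88956874  0.83508052  0.93220834  1.35531471  2.39192078  1.28020954]
-0.17 0.15 [-0.86050618  0.83547332  1.06538658  1.24057704  2.32869072 -2.03336456]
-0.17 0.15 [-0.86050618  0.83547332  1.06538658  1.24057704  2.32869072  1.1082281 ]
-0.17 0.003 [-0.86050618  1.02348121  1.11528909  1.05355311  2.23005511 -2.31928671]
-0.17 0.003 [-0.86050618  1.02348121  1.11528909  1.05355311  2.23005511  0.82230594]
[-0.85933158  0.83481116  1.06546889  1.24010268  2.32826186 -2.03264078] 10.875
```

View pics/t3.png

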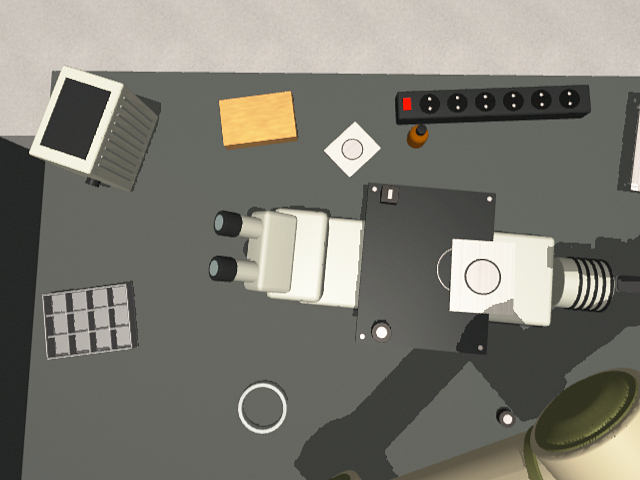

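View pics/s3.png

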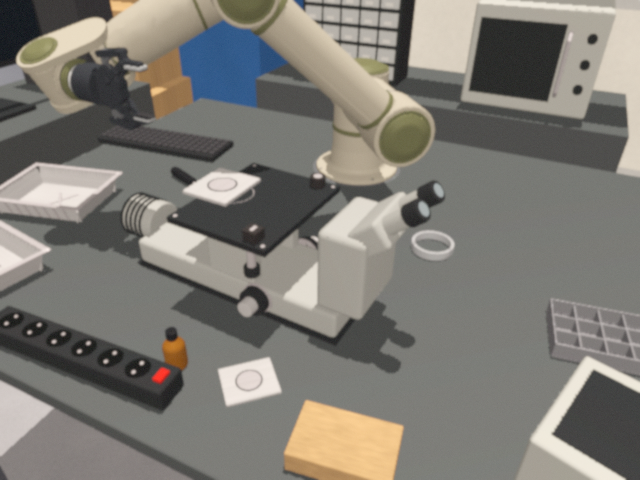

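View pics/w3.png

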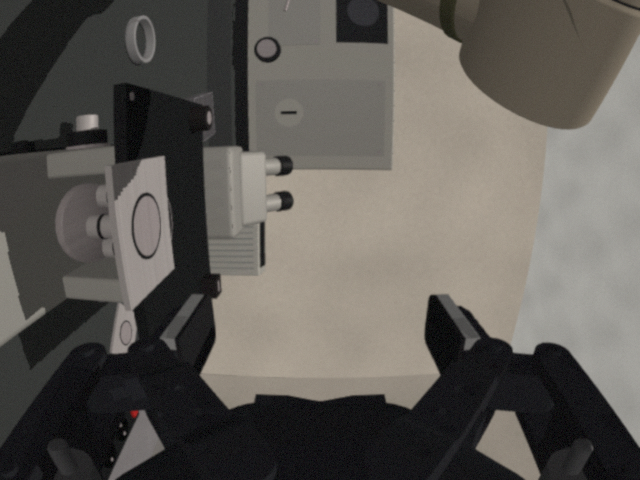

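The plate now overhangs the right-hand edge, still specimen up, with its disc at top (482,277) and its left edge at column 451. Mounts undisturbed. I'll measure it next.

Run:
```python
from h import *
d=grab('top')
print('disc',toS(onz(d,482.5,277,.186)), [toS(onz(d,u,v,.186)).round(4)[:2] for u,v in ((452.5,239),(449.5,311.5),(516,243))])
f=d['frame'][:,:,::-1]
cv2.imwrite('pics/c3.png',cv2.resize(f[220:330,430:560],(780,660),interpolation=cv2.INTER_CUBIC)[:600])
```

```text
disc [-0.00884247 -0.03243053  0.006     ] [array([0.0464, 0.0156]), array([-0.0645,  0.0153]), array([ 0.0467, -0.0814])]
```

View pics/c3.png

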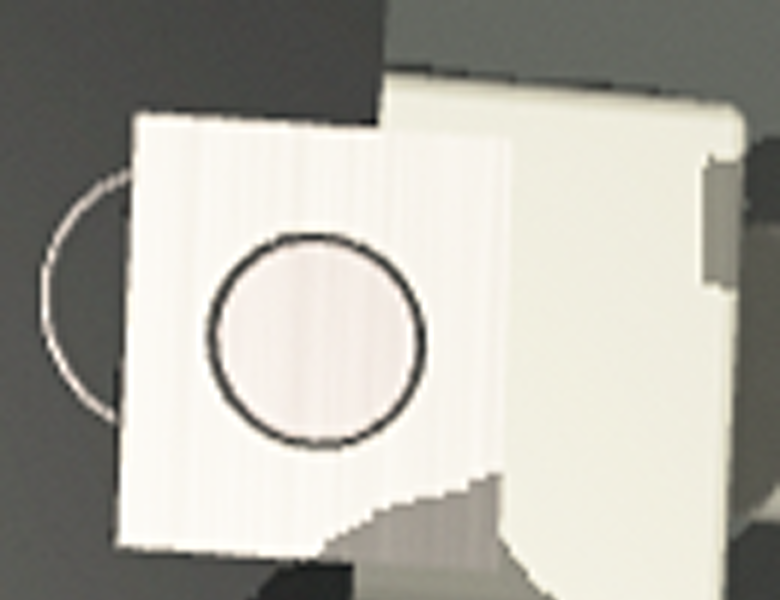

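Run:
```python
from h import *
env.movel(S(-.009,-.115,.15),velocity=.2)
c=env.movel(S(-.009,-.115,.003),velocity=.12,guard=8)
s=monitor.sense();print(c,toS(s['position']),s['contact_force'],s['clock'])
if not c:
    c=env.movel(S(-.009,-.053,.003),velocity=.08,guard=8)
    s=monitor.sense();print(c,toS(s['position']),s['contact_force'],s['clock'])
grab('scene','s4.png');grab('wrist','w4.png');grab('top','t4.png')
```

```text
False [-0.00888763 -0.11510294  0.00362392] [ 0.21591651  0.43427736 -0.10325575] 12.875
False [-0.00893217 -0.05333575  0.00301343] [-0.83779725 -0.94349616  0.50438631] 13.8
```

View pics/w4.png

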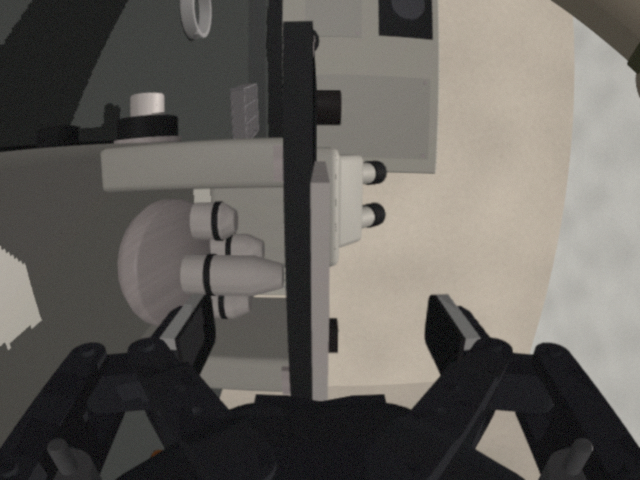

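View pics/s4.png

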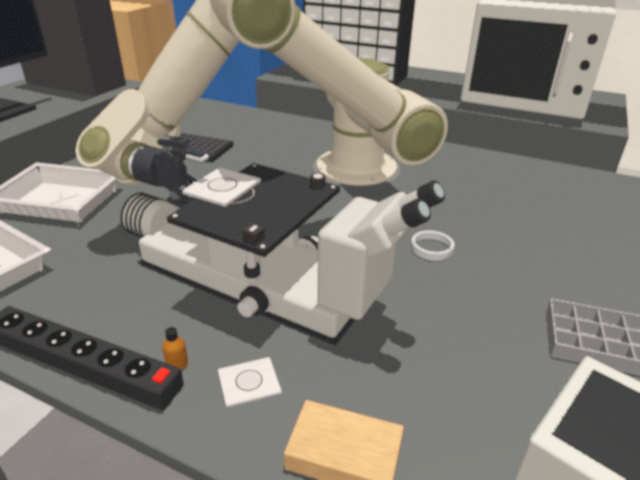

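The plate shows edge-on at wrist column 320, midway between the pads, with the dark stage at 285–315 beside it. I'll close and lift.

Run:
```python
from h import *
env.close_gripper(90)
s=monitor.sense();print(s['finger_gap'],toS(s['position']),s['contact_force'],s['clock'])
env.movel(S(-.009,-.053,.020),velocity=.05)
s=monitor.sense();print(s['finger_gap'],s['contact_force'],s['ft_torque'],s['clock'])
grab('scene','s5.png');grab('wrist','w5.png')
```

```text
0.04917245877019717 [-0.00899089 -0.05303427  0.00309349] [-0.41570164 -0.3614822   0.09088148] 14.6583
0.05315972242106187 [-0.45982322  0.18703801 -1.60357019] [-8.78018680e-01  4.13566874e-02 -8.33587916e-04] 15.15
```

View pics/w5.png

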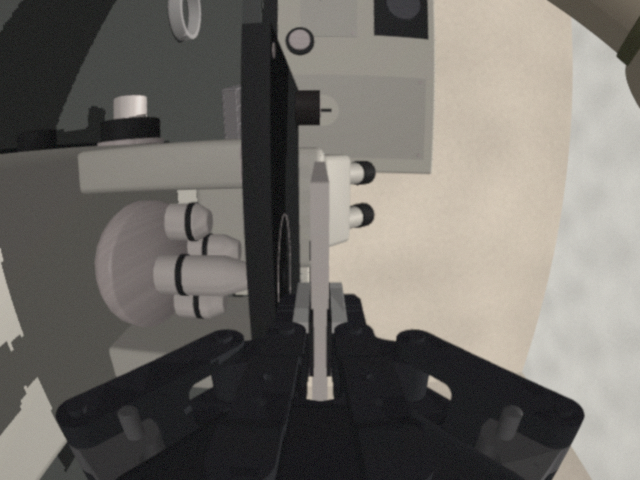

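View pics/s5.png

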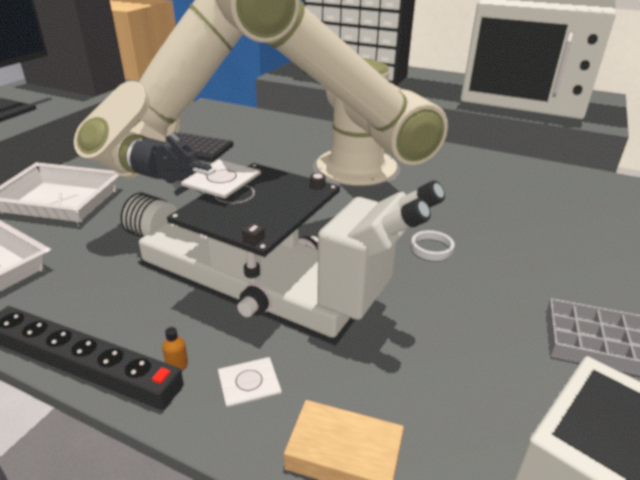

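Run:
```python
from h import *
env.movel(S(0,-.056,.10),velocity=.12)
j=np.array(monitor.sense()['joints']); print(j)
j[5]+=np.pi; env.set_joints(j)
s=monitor.sense();print(s['finger_gap'],toS(s['position']),s['contact_force'],s['clock'])
grab('scene','s6.png');grab('wrist','w6.png')
```

```text
[-0.72594711  0.78035445  1.31861378  1.18523046  2.14436341 -2.21256745]
0.05283070238458862 [-0.00014439 -0.05592202  0.09931479] [ 0.2535477  -0.95175698 -1.2058549 ] 18.725
```

View pics/w6.png

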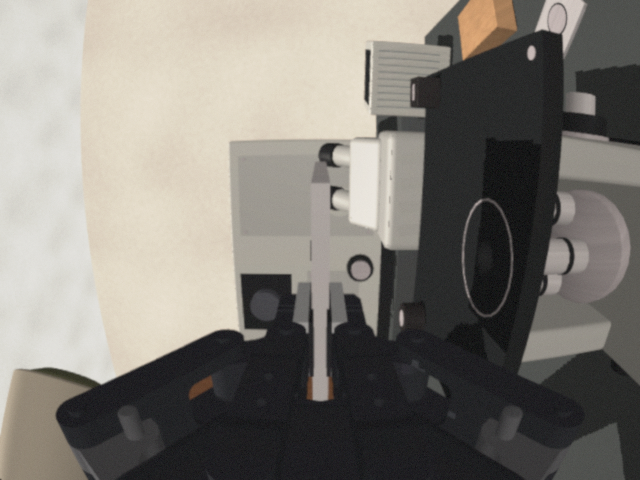

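View pics/s6.png

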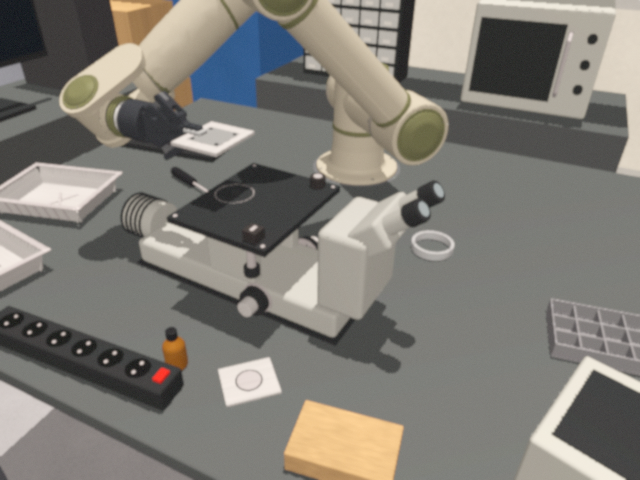

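The plate is turned over and still gripped: the square backing shows on top at scene (212,138). I'll lower it onto the stage.

Run:
```python
from h import *
env.movel(S(0,-.056,.012),velocity=.1)
c=env.movel(S(0,-.056,.001),velocity=.015,guard=4)
s=monitor.sense();print(c,toS(s['position']),s['contact_force'],s['ft_torque'],s['clock'])
grab('wrist','w7.png')
```

```text
True [-3.27616013e-05 -5.60044476e-02  2.98467182e-03] [ 0.72232657 -1.09344021  4.6750752 ] [ 0.32381142 -0.08957351 -0.14470699] 20.45
```

View pics/w7.png

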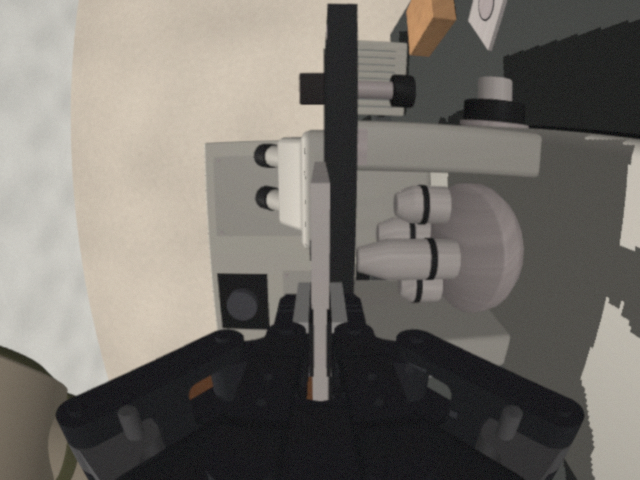

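Contact came at z = 3.0 mm, the expected mid-thickness, and the plate lies against the stage. I'll release, back off, close the fingers and look.

Run:
```python
from h import *
env.release()
env.movel(S(0,-.125,.003),velocity=.12)
env.close_gripper(60)
s=monitor.sense();print(s['finger_gap'],toS(s['position']),s['contact_force'],s['clock'])
grab('scene','s8.png');grab('top','t8.png')
```

```text
0.001181414614238835 [-1.42193978e-05 -1.25013922e-01  3.00153096e-03] [-0.10945865  0.40086067 -0.59814139] 22.7417
```

View pics/t8.png

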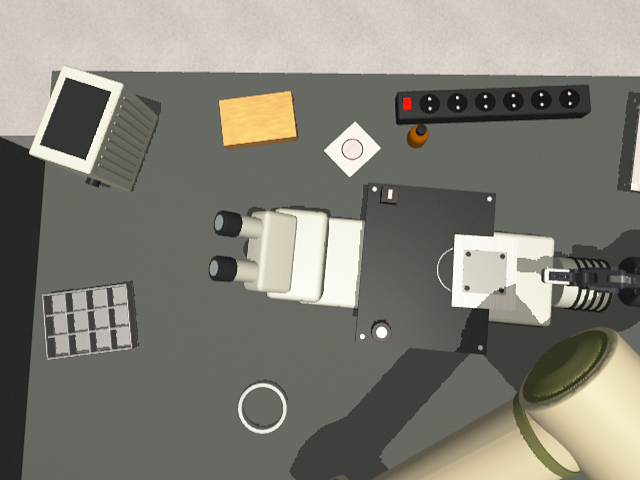

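View pics/s8.png

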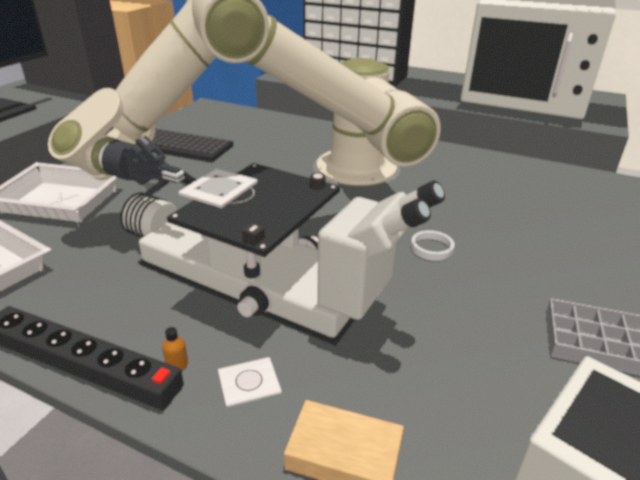

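The plate lies backing-up at top (484,271), on the opening's line in x. I'll push it in from the right until it's nearly flush with the stage edge.

Run:
```python
from h import *
c=env.movel(S(0,-.0495,.003),velocity=.05,guard=15)
s=monitor.sense();print(c,toS(s['position']),s['contact_force'],s['clock'])
env.movel(S(0,-.15,.003),velocity=.15)
env.movel(S(0,-.17,.12),velocity=.2)
env.hold(.3)
d=grab('top','t9.png');grab('scene','s9.png')
cv2.imwrite('pics/c9.png',cv2.resize(d['frame'][210:330,390:550,::-1],(800,600),interpolation=cv2.INTER_CUBIC))
s=monitor.sense();print(s['contact_force'],s['clock'])
```

```text
False [ 2.77606878e-06 -4.95803781e-02  2.97330239e-03] [-0.84894514  0.52357751 -0.86286811] 24.5
[-0.18781334  1.06154779 -0.19426959] 26.4583
```

View pics/c9.png

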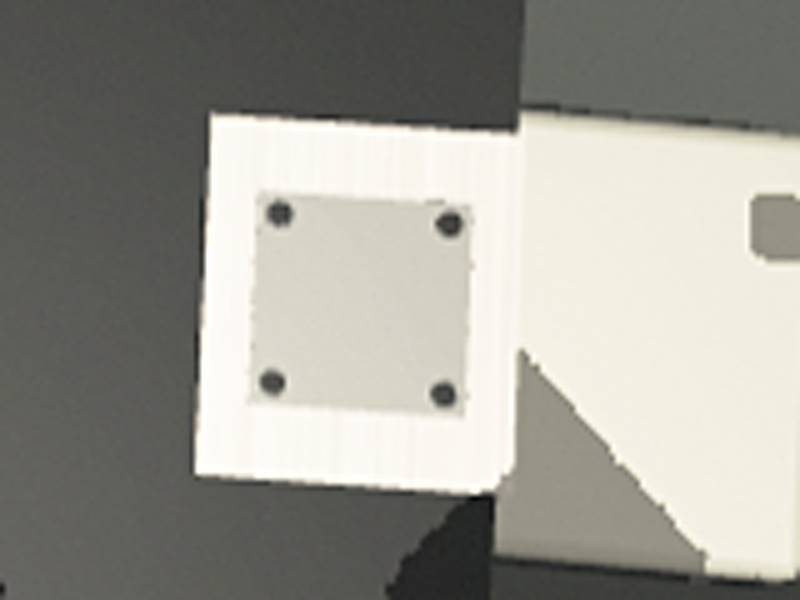

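View pics/s9.png

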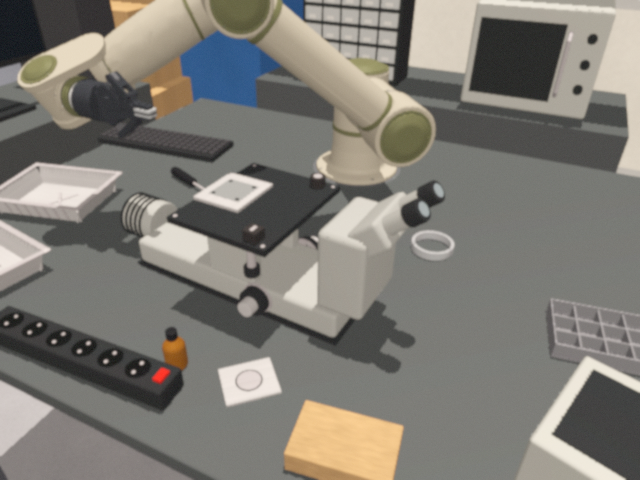

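Run:
```python
from h import *
d=grab('top'); p=onz(d,462.2,270.6,.186)
print('plate',toS(p),'vs ring',p-onz(d,460.4,270.2,.18))
a=cv2.imread('pics/top0.png').astype(int);b=d['frame'][:,:,::-1].astype(int)
for r in ((180,210,378,402),(318,346,368,396)):
    print(np.abs(a-b)[r[0]:r[1],r[2]:r[3]].mean())
job.hand_in(); print(monitor.sense()['clock'])
```

```text
plate [-0.00118586 -0.00124656  0.006     ] vs ring [-0.00070347 -0.00129368  0.006     ]
1.725
1.8056972789115646
the job is handed in; nothing more can be done
the job is handed in; nothing more can be done
```

I turned the plate over and handed the job in. It lies on the stage, specimen side down, over the opening. The robot clock was about 26.5 s of the 61 s allowed.

**What I did:**
- Pushed the larger plate from its left edge with the open fingers until its middle was about 32 mm to the right of the opening.
- Gripped the overhang from the right at 90 N and lifted it 100 mm above the stage.
- Turned it over by rolling the last joint half a turn, then laid it back overhanging and released it.
- Pushed it in from the right with the closed fingertips until it was nearly flush with the stage edge, then backed the arm off.

**Last checks:**
- **Position:** in the top view the plate's middle is about 1.5 mm from the opening's centre, against a limit of 15 mm.
- **Which way up:** the square backing and its four screw heads show on top, and the plate looks flat in both the top and scene views. I did not measure its final height or tilt.
- **Mounts:** the image around both mounts is the same as at the start, apart from noise.
- **Contact:** the gripper was clear of everything, with about 1 N on the force sensor, which is its usual noise.

No check failed or disagreed in the end. An early automatic fit of the stage's right-hand edge came out about 1.4° off because a shadow cut its mask. I used the angle from the stage corners instead.

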